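Hold the saw's guard open for a blade change

ROBOT

A 6-joint arm with a two-finger parallel gripper is mounted at the origin on the work surface. World frame = base frame: x ahead of the robot, y to its left, z up, the work surface at z = 0. Lengths are in mm, angles in degrees, forces in N, time in s.
With the tool pointing down it reaches from about 300 to 850 mm from the base axis. Payload 4.2 kg.
Tool frame: the origin (TCP) lies at the centre of the arm's flange, where the gripper is bolted on; the fingertips stand 191 mm ahead of it and the grasp point (between the pads) lies 172 mm ahead of it; z points along the fingers, y is the direction in which the jaws open and shut (so a half turn about z gives the same grasp; the last joint's range is limited). The gripper opens to 91 mm and grips with 3 to 60 N. Pads are 32 mm wide; open, the fingers measure 118 mm over their backs; the gripper's body (76 mm by 178 mm) begins 60 mm behind the grasp point.
Start: joints at [72.651, 18.312, 89.639, -0, 72.044, -1.146], TCP at [160.448, 552.159, 404.776] pointing down, gripper open.
Joint ranges: [-177.97, 177.97], [-48.28, 115.42], [12.27, 149.76], [-77.06, 257.06], [2.81, 150.46], [-146.56, 146.56]. Speed limits (degrees/s): [147.25, 147.25, 180, 180, 180, 180].

INTERFACE

Orientations are given as [roll, pitch, yaw] about the fixed x, y, z axes, in that order (R = Rz(yaw) Ry(pitch) Rx(roll)).
In Python, from workcell import status, vision, ticket gives the robot as it stands.
- The arm moves only by the shell command python3 -m jog 'ROWS' [FORCE]. ROWS is JSON, a list of rows, each a list of 7 numbers: the finger opening in m, from 0 to 0.0912, then the shift along the tool's x, y, z in m, then the turn, a rotation vector about the tool's x, y, z in rad. A call has 1 to 12 rows; each row shifts and turns the commanded pose from where the row before left it, along the tool's axes as they then stand; what a row does not reach is not made up. A row lasts 1/8 s, in which the tool goes at most 62.5 mm and 10.7 degrees, less where a joint would pass 70% of its speed; a pose out of reach is approached as far as the arm can. A call with a gripper value outside its range is refused whole. The fingers move at their own pace and stop on an object; FORCE is the grip in N (left out, the last holds). Time passes only in rows, so rows that do not move let the fingers close. It gives the time, the measured TCP pose, the force and the opening at its end, in the units of the state.
- status.state(): the state, without advancing time (a new reading comes with each control period).
- vision.grab_frame(name): name is "scene" or "top" or "wrist"; returns a dict with "color" (480x640x3 uint8, blue, green, red), "depth" (480x640 float32, mm along the optical axis (not along the pixel's ray), 0 where there is no reading), "fov_y" (degrees; the focal length in pixels is half the picture's height over the tangent of half this angle, whatever the lens; pixels are square), "cx", "cy" (the principal point, pixels), "k1" (the pictures are not rectified: a ray, as slopes to the right and down, at radius r is drawn at 1 + k1 r^2 times it, then the intrinsics apply), "pose" (4x4, takes a point from camera to world coordinates). Camera axes: x right, y down, z forward; pixel columns grow to the right and rows downward; lengths in mm; the calibration is good to about 2 mm. A picture is of the moment at which its call begins.
- ticket.job_done(): hands the job in, once; it reports no verdict.
Trained networks look in the newest picture that a camera, given by its name, has taken for a name from the list of things; names that differ only in an ending like _2 or _b are one class to them, and where a whole thing is asked for, a point or a joint stands for the part that bears it (a point fixed in the world has none). Each returns a list of dicts, best first, with "p" (0 to 1); they miss things now and then, are a little off and sometimes report something else, mostly with a low value. They report only what shows in the picture. A call takes as long as a camera call.
- vision.find_in(camera, label): "location" ([x, y, z] in mm, in world coordinates, good to about 4 mm: the middle of the surface that is visible of it).
- vision.silhouettes(camera, label): "pixels" (480x640 bool, what is visible of it).
The state is a dict: "time_s": time; "qpos": joint angles; "qvel": joint speeds; "effort": joint torques, N m; "ee_pos": TCP position; "ee_rot": TCP orientation; "force": force on the tool from outside, world axes, zero at the start; "torque": the same for the moment, N m; "gripper_width": finger opening in mm.
Only numpy, scipy, OpenCV 4.12 (cv2) and the standard library are available. Lean on these libraries where they do the work, as an engineer would, in place of code of your own. Each camera call takes 0.05 s, during which the arm holds its last target.

TASK

The blade of this circular saw is to be changed; its battery is already out. Swing the sprung lower guard open by its finger lever, all the way along the slot to its stop, without letting it fly back shut, and finish while still holding the lever there against the spring. Keep off the blade and leave the other things lying where they are.

Things in the scene. Friction and masses are not known exactly. Their poses are not given: they have to be found in the camera images.
- saw: Hand-held cordless circular saw (165 mm blade) lying on a rubber mat, motor end down, blade side up; it does not shift. Origin: on the blade's axis at bench height; z up; x towards the saw's front; y towards its top handle. On the y > 0 side nothing rises above the upper guard's face but the lever (and slot lips and screw heads, up to 3 mm).
- arbor (a point): Point on the blade's axis, about which the guard turns (vertical), at the height of the fixed upper guard's flat outer face, 133 mm above the bench. That guard is a half disc of 96 mm radius on the saw's y > 0 side; an arc slot 18 mm wide, its middle at 60 mm radius, lets the lever stand out through the face.
- lever_top (a point): Centre of the top of the guard's finger lever: an upright black plastic post, round, 14 mm in diameter, with a head 18 mm in diameter and 5 mm thick (flaring over the 3 mm below). It stands 37 mm above the upper guard's face (top 170 mm above the bench), 60 mm from the guard's axis, and goes round with the guard. Being round it can turn between gripping fingers.
- lever: The same finger lever; this origin lies on the post's axis at the blade's height, 115 mm above the bench. Fixed to the swinging lower guard.
- guard (a joint): Swinging lower guard, rad: 0 closed by its spring; grows as it opens, clockwise seen from above, to 1.92 at the fixed stop. In the saw's frame the lever is at 140 deg (from x towards y) when closed, 30 deg at the stop. At the lever it takes about 3 N to start, 8 N at the stop; let go, it shuts within half a second.
- blade: The saw blade, 165 mm in diameter, 2 mm thick, level, 115 mm above the bench, mostly inside the guards; origin under its centre at bench height.
- battery: The saw's battery pack, loose, 70 x 112 x 60 mm, standing on the bench behind the saw; origin at the centre of its underside. Bystander.
- hex_key: Steel hex key, L-shaped, 90 x 28 mm, 6 mm thick, loose, lying on the mat on the base plate's outer side; origin in the middle of its long leg. Bystander.
- new_blade: The new saw blade, a loose disc of 165 mm diameter lying on the bench at one side; origin under its centre. Bystander.
- chisel: Wood chisel with a turned wooden handle, 250 mm long, 29 mm thick, loose, lying on the bench at one side; origin near its middle, edge towards its x. Bystander.
- base_plate (a point): Middle of the top edge of the saw's steel base plate, which stands on edge as a wall 3 mm thick and 290 mm long (along the saw's x), 26 mm to the y < 0 side of the blade's axis, its top 150 mm above the bench. Lower guard and blade stick out through it by 62 mm; as the guard opens, the blade is laid bare there.

How it is judged:
By the outcome, as a careful person would: the job done as asked, in the order asked, and still so for the second after the job is handed in, while the arm keeps its last pose, push and grip.
It also fails if it takes over 38 s, if anything falls off the work surface, if the arm or the gripper's body presses on something with over 40 N, if the wrist force passes 120 N, or if a joint passes its speed limit or range.

## Working session

There is one attempt and no reset: what is moved stays moved. The work goes in short steps, Python scripts to look and compute and a shell command to move; the robot and the scene stay as the last step left them, time stands still between calls to the robot, and variables do not carry over. Pictures are saved under pics/ and viewed, and the job is handed in when it is done.

```bash
mkdir -p pics; python3 - <<'E'
from workcell import status, vision
import cv2
print(status.state())
for c in ("scene","top","wrist"):
    f=vision.grab_frame(c); cv2.imwrite(f"pics/{c}0.png",f["color"])
    print(c,f["fov_y"],f["cx"],f["cy"],f["k1"],f["pose"].round(3).tolist())
    for l in ("lever_top","lever","arbor","saw","blade","base_plate","battery","hex_key","new_blade","chisel"):
        r=vision.find_in(c,l)
        print(l,[(round(x["p"],2),[round(v) for v in x["location"]]) for x in r[:2]])
E
```

```text
{'time_s': 0.0, 'qpos': array([ 7.26519417e+01,  1.83515745e+01,  8.97072762e+01, -1.07074818e-03,
        7.20424407e+01, -1.14684701e+00]), 'qvel': array([ 0.00295454, -0.08160205,  0.03396865,  0.0834716 , -0.07648417,
        0.00837647]), 'effort': array([ 3.07047176e-04, -4.12474823e+01, -2.31969613e+01,  7.27560022e-02,
        4.59435058e-02, -1.40871184e-04]), 'ee_pos': array([160.39201467, 552.00147954, 403.91474632]), 'ee_rot': array([-1.79898709e+02, -1.00953921e-03,  1.63799119e+02]), 'force': array([0.63934978, 0.06187236, 0.12046145]), 'torque': array([ 0.00975233, -0.03117895,  0.03758257]), 'gripper_width': 91.02997937889197}
scene 43.641985339604 317.80899315861024 240.93261414958263 -0.1993116328378986 [[-0.503, 0.559, -0.659, 1975.613], [0.864, 0.315, -0.392, 822.475], [-0.011, -0.767, -0.642, 1445.618], [0.0, 0.0, 0.0, 1.0]]
lever_top [(0.48, [609, -20, 159])]
lever []
arbor [(0.71, [608, 3, 42])]
saw [(0.72, [606, 5, 41])]
blade [(0.54, [538, 584, 19])]
base_plate [(0.98, [612, 6, 36])]
battery [(0.69, [782, 78, 47])]
hex_key []
new_blade [(0.82, [540, -576, -2]
[... 212 characters left out ...]
], [0.0, 0.0, 0.0, 1.0]]
lever_top [(0.15, [559, -35, 4])]
lever [(0.37, [561, -33, 3])]
arbor [(0.8, [558, -36, 3])]
saw [(0.82, [555, -35, 2])]
blade [(0.58, [554, -28, 116]), (0.46, [560, -36, 2])]
base_plate [(0.76, [560, -37, 3])]
battery [(0.63, [755, 70, 49])]
hex_key [(0.54, [400, -12, 5])]
new_blade [(0.73, [537, -577, 1])]
chisel [(0.91, [526, 588, 20]), (0.48, [758, 73, 45])]
wrist 68.18129149218008 322.37579521934003 245.21473423087699 -0.027649976843878717 [[0.277, 0.928, 0.249, 90.277], [0.961, -0.268, -0.073, 572.769], [-0.001, 0.259, -0.966, 383.99], [0.0, 0.0, 0.0, 1.0]]
lever_top []
lever []
arbor []
saw []
blade []
base_plate []
battery []
hex_key []
new_blade []
chisel []
```

View pics/top0.png

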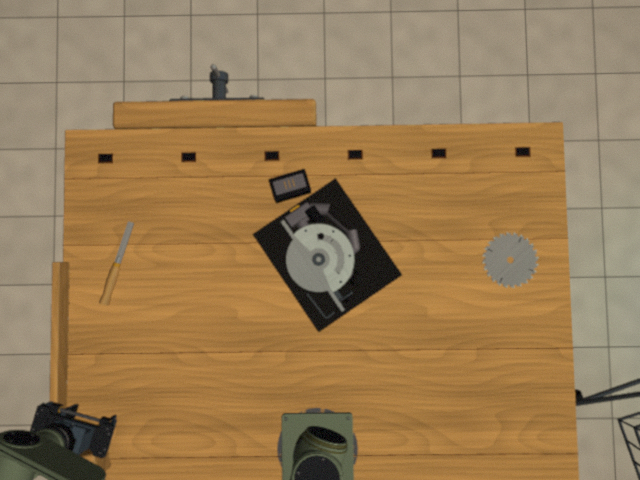

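View pics/scene0.png

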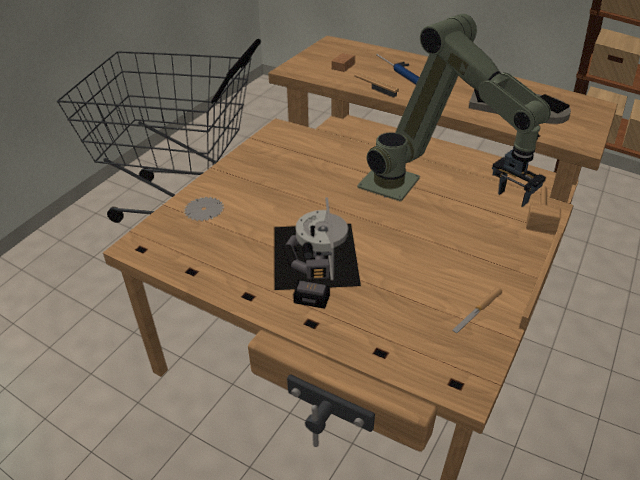

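The top view shows the saw on its mat at about (320,258), with the base plate running from (285,222) to (343,310) and the lever near (320,237). I'll zoom in on that area.

```bash
python3 - <<'E'
import cv2
a=cv2.imread("pics/top0.png")[165:335,245:410]
b=cv2.imread("pics/scene0.png")[180:320,260:380]
cv2.imwrite("pics/topz.png",cv2.resize(a,None,fx=3.5,fy=3.5,interpolation=cv2.INTER_CUBIC))
cv2.imwrite("pics/scenez.png",cv2.resize(b,None,fx=4,fy=4,interpolation=cv2.INTER_CUBIC))
E
```

```text
(no output)
```

View pics/topz.png

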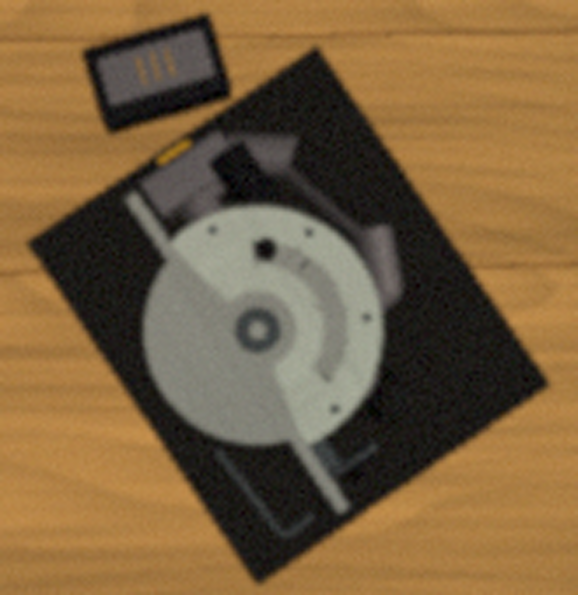

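View pics/scenez.png

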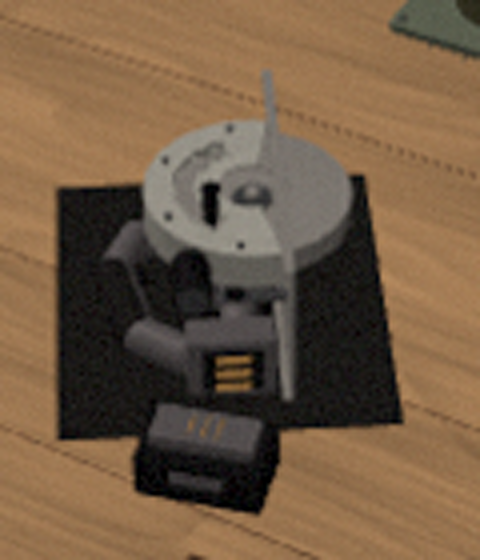

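```bash
cat > h.py <<'E'
import numpy as np, cv2
def ray(f,u,v):
    fl=240/np.tan(np.radians(f["fov_y"]/2))
    K=np.array([[fl,0,f["cx"]],[0,fl,f["cy"]],[0,0,1.]])
    p=cv2.undistortPoints(np.array([[[u,v]]],float),K,np.array([f["k1"],0,0,0,0.]))[0,0]
    return f["pose"][:3,:3]@np.array([p[0],p[1],1.]),f["pose"][:3,3]
def atz(f,u,v,z):
    d,o=ray(f,u,v); return o+d*(z-o[2])/d[2]
def atd(f,u,v):
    d,o=ray(f,u,v); return o+d*f["depth"][int(round(v)),int(round(u))]
def proj(f,P):
    fl=240/np.tan(np.radians(f["fov_y"]/2))
    K=np.array([[fl,0,f["cx"]],[0,fl,f["cy"]],[0,0,1.]])
    T=np.linalg.inv(f["pose"])
    return cv2.projectPoints(np.atleast_2d(np.array(P,float)),cv2.Rodrigues(T[:3,:3])[0],T[:3,3],K,np.array([f["k1"],0,0,0,0.]))[0][:,0]
E
python3 - <<'E'
from h import *
from workcell import vision
f=vision.grab_frame("top")
c=lambda x,y:(x/3.5+245-.36,y/3.5+165-.36)
L=atz(f,*c(265,249),170)
print("lever",L.round(1))
for z in (133,140): print("arb",z,atz(f,*c(258,331),z).round(1),atd(f,*c(258,331)).round(1))
A=atz(f,*c(258,331),133)
b1=atz(f,*c(133,195),150);b2=atz(f,*c(343,512),150); print(b1,b2,np.linalg.norm(b1-b2),np.degrees(np.arctan2(*(b2-b1)[1::-1])))
d=L-A; print(np.hypot(*d[:2]),np.degrees(np.arctan2(d[1],d[0]))-140)
E
```

```text
lever [606.4 -16.7 170. ]
arb 133 [545.7 -10.5 133. ] [545.9 -10.5 122.1]
arb 140 [545.5 -10.5 140. ] [545.9 -10.5 122.1]
[650.56268153  83.73997639 150.        ] [407.68262743 -73.01549469 150.        ] 289.07265244742604 -147.16168797352395
61.03067724145229 -145.825159948254
```

The geometry is consistent: plate length is 289 mm, lever radius is 61 mm, and the saw yaw is about -147°. That puts the lever at (606,-17) and the arbor at (546,-10). I'll move to a hover above the lever.

```bash
python3 -m jog '[[0.0912,-0.049,-0.0352,0,0,0,0],[0.0912,-0.049,-0.0352,0,0,0,0],[0.0912,-0.049,-0.0352,0,0,0,0],[0.0912,-0.049,-0.0352,0,0,0,0],[0.0912,-0.049,-0.0352,0,0,0,0],[0.0912,-0.049,-0.0352,0,0,0,0],[0.0912,-0.049,-0.0352,0,0,0,0],[0.0912,-0.049,-0.0352,0,0,0,0],[0.0912,-0.049,-0.0352,0,0,0,0],[0.0912,-0.049,-0.0352,0,0,0,0],[0.0912,-0.049,-0.0352,0,0,0,0],[0.0912,-0.049,-0.0352,0,0,0,0]]'
```

```text
time_s: 3.2
ee_pos: [608.2, -19.3, 404.9]
ee_rot: [180.0, 0.0, 163.8]
force: [0.7, 1.3, 0.3]
gripper_width: 91.2
```

```bash
python3 -m jog '[[0.05,0,0,0,0,0,-0.08],[0.05,0,0,0,0,0,-0.08],[0.05,0,0,0,0,0,0],[0.05,0,0,0,0,0,0]]'; python3 - <<'E'
from h import *
from workcell import vision,status
s=status.state();print(s["time_s"],s["qpos"].round(1),s["ee_pos"].round(1),s["ee_rot"].round(1))
f=vision.grab_frame("wrist");cv2.imwrite("pics/w1.png",f["color"])
print(proj(f,[[606.4,-16.7,170],[546,-10.5,133]]).round(0))
for l in ("lever_top","lever"):
    print(l,[(round(x["p"],2),x["location"]) for x in vision.find_in("wrist",l)])
    for x in vision.silhouettes("wrist",l)[:2]:
        v,u=np.nonzero(x["pixels"]); print(x["p"],len(u),u.min(),u.max(),v.min(),v.max())
E
```

```text
time_s: 3.7
ee_pos: [607.1, -17.4, 404.8]
ee_rot: [180.0, 0.0, 172.9]
force: [-1.4, -0.2, -0.3]
gripper_width: 54.3
3.7 [ -2.7  21.2  85.2   0.   73.6 -85.6] [607.1 -17.4 404.8] [180.    0.  172.9]
[[323. 268.]
 [321. 168.]]
lever_top [(0.82, [604.9, -18.0, 170.3])]
0.58 727 308 334 241 276
lever [(0.98, [600.2, -17.1, 168.9])]
0.88 749 308 334 241 277
```

View pics/w1.png

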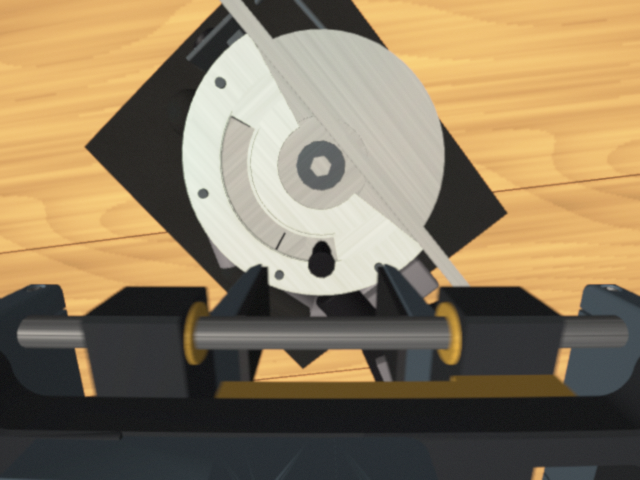

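The wrist view shows the lever head at about (321,263), between the open fingers. The arbor bolt is at (321,166), and the far slot end is near (238,122).

```bash
python3 - <<'E'
from h import *
from workcell import vision
f=vision.grab_frame("wrist")
L=atz(f,321,263,170);print(L)
A=atz(f,321,166,122);print("A",A,atd(f,321,166), atd(f,321,263))
S=atz(f,238,121,133);print("slot end",S, np.linalg.norm((S-A)[:2]))
for P in(L,S):
    d=P-A;print(np.hypot(d[0],d[1]),np.degrees(np.arctan2(d[1],d[0])))
# circle of upper guard / screws
print([atz(f,*p,133).round(1).tolist() for p in((220,82),(203,193),(279,275))])
b1=atz(f,230,0,150);b2=atz(f,462,284,150);d=b1-b2;print(np.degrees(np.arctan2(d[1],d[0])))
for q in((320,167),(215,140)):pass
E
```

```text
[603.04633468 -17.6072716  170.        ]
A [545.37761364 -10.77252875 122.        ] [545.26040912 -10.74352958 124.86246852] [603.09463043 -17.61397205 169.84886901]
slot end [508.61454648 -62.50939178 133.        ] 63.46830785844126
58.07232642337729 -6.759013973066916
63.46830785844126 -125.39675664224822
[[483.0, -70.0, 133.0], [553.2, -95.9, 133.0], [620.5, -51.7, 133.0]]
-146.10820469253642
```

```bash
python3 -m jog '[[0.05,0.0022,0,0.02,0,0,0],[0.05,0,0,0.02,0,0,0],[0.05,0,0,0.02,0,0,0],[0.05,0,0,0.012,0,0,0],[0.05,0,0,0,0,0,0],[0.05,0,0,0,0,0,0]]'; python3 - <<'E'
from h import *
from workcell import vision
f=vision.grab_frame("wrist");cv2.imwrite("pics/w2.png",f["color"])
f=vision.grab_frame("scene");cv2.imwrite("pics/s2.png",cv2.resize(f["color"][120:320,220:420],None,fx=3,fy=3))
E
```

```text
time_s: 4.75
ee_pos: [605.3, -17.3, 333.5]
ee_rot: [180.0, 0.1, 173.0]
force: [0.5, 0.0, 0.2]
gripper_width: 50.2
```

View pics/w2.png

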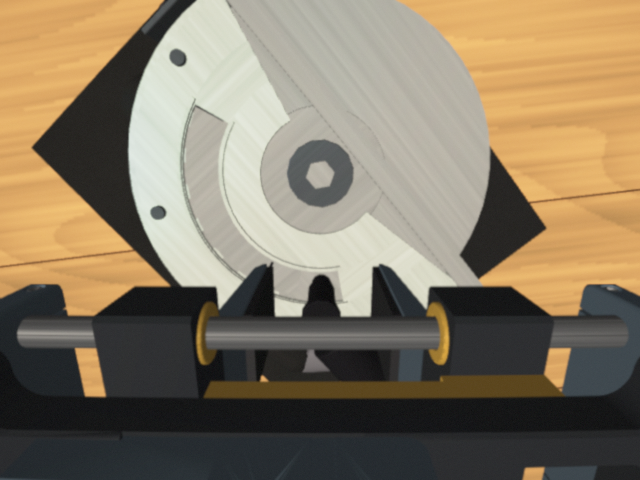

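View pics/s2.png

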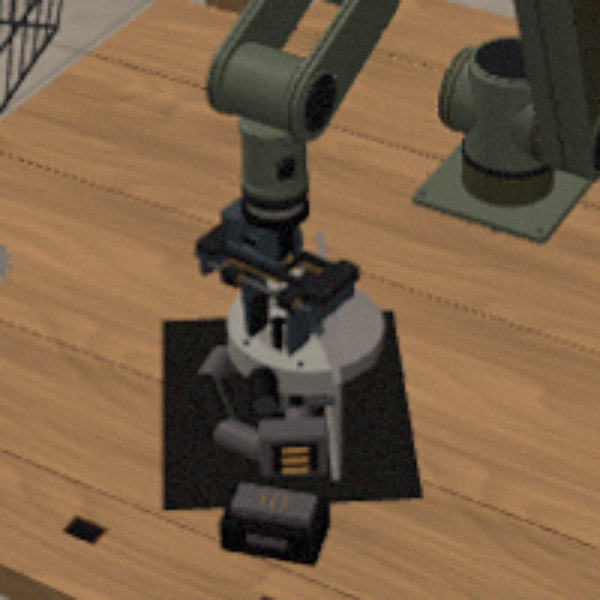

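The lever post (320,290) sits midway between the two fingers, which are at about 265 and 380. I'll close on it.

```bash
python3 -m jog '[[0.0,0,0,0,0,0,0],[0.0,0,0,0,0,0,0],[0.0,0,0,0,0,0,0],[0.0,0,0,0,0,0,0],[0.0,0,0,0,0,0,0],[0.0,0,0,0,0,0,0]]' 25
```

```text
time_s: 5.6
ee_pos: [605.0, -17.7, 332.8]
ee_rot: [-179.9, 0.0, 173.0]
force: [-0.7, -3.3, 0.6]
gripper_width: 15.7
```

```bash
python3 -m jog '[[0,0.0002,-0.0048,0,0,0,0.08],[0,0.0002,-0.0048,0,0,0,0.08],[0,0.0002,-0.0048,0,0,0,0.08],[0,0.0002,-0.0048,0,0,0,0.08],[0,0.0002,-0.0048,0,0,0,0.08],[0,0.0002,-0.0048,0,0,0,0.08]]' 25; python3 - <<'E'
from h import *
from workcell import vision,status
p=status.state()["ee_pos"][:2]-[545.4,-10.7];print(np.hypot(*p),np.degrees(np.arctan2(p[1],p[0])))
f=vision.grab_frame("wrist");cv2.imwrite("pics/w3.png",f["color"])
E
```

```text
time_s: 6.35
ee_pos: [595.6, -43.3, 332.8]
ee_rot: [179.8, 0.1, 145.3]
force: [2.9, 1.6, -1.8]
gripper_width: 15.8
59.8802846292498 -32.99490176342768
```

View pics/w3.png

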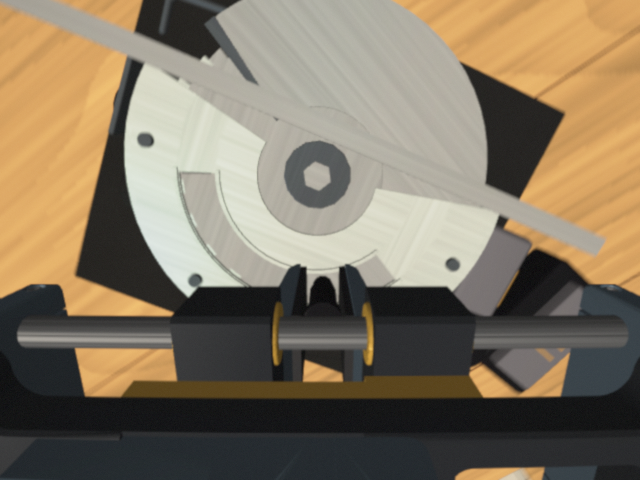

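The lever (320,290) is held between the fingers. It has moved along the slot, and the lower guard is starting to open at (225,60). I'll keep going.

```bash
python3 -m jog '[[0,0.0002,-0.0048,0,0,0,0.08],[0,0.0002,-0.0048,0,0,0,0.08],[0,0.0002,-0.0048,0,0,0,0.08],[0,0.0002,-0.0048,0,0,0,0.08],[0,0.0002,-0.0048,0,0,0,0.08],[0,0.0002,-0.0048,0,0,0,0.08],[0,0.0002,-0.0048,0,0,0,0.08],[0,0.0002,-0.0048,0,0,0,0.08],[0,0.0002,-0.0048,0,0,0,0.08],[0,0.0002,-0.0048,0,0,0,0.08]]' 25; python3 - <<'E'
from h import *
from workcell import vision,status
p=status.state()["ee_pos"][:2]-[545.4,-10.7];print(np.hypot(*p),np.degrees(np.arctan2(p[1],p[0])))
E
```

```text
time_s: 7.65
ee_pos: [556.8, -69.6, 332.9]
ee_rot: [179.7, 0.2, 99.6]
force: [5.7, -4.0, -4.2]
gripper_width: 15.7
59.94580878849451 -79.06255865667727
```

```bash
python3 -m jog '[[0,0.0002,-0.0048,0,0,0,0.08],[0,0.0002,-0.0048,0,0,0,0.08],[0,0.0002,-0.0048,0,0,0,0.08],[0,0.0002,-0.0048,0,0,0,0.08],[0,0.0002,-0.0048,0,0,0,0.08],[0,0.0002,-0.0048,0,0,0,0.08],[0,0.0002,-0.0048,0,0,0,0.08],[0,0,0,0,0,0,0],[0,0,0,0,0,0,0]]' 25; python3 - <<'E'
from h import *
from workcell import vision,status
s=status.state()
p=s["ee_pos"][:2]-[545.4,-10.7];a=np.arctan2(p[1],p[0]);print(np.hypot(*p),np.degrees(a))
F=s["force"];print("tangential(cw)",F[0]*np.sin(a)-F[1]*np.cos(a),"radial",F[0]*np.cos(a)+F[1]*np.sin(a),s["qpos"].round(1))
f=vision.grab_frame("wrist");cv2.imwrite("pics/w4.png",f["color"])
E
```

```text
time_s: 8.78
ee_pos: [523.4, -66.5, 332.9]
ee_rot: [179.7, 0.1, 67.7]
force: [3.1, -7.9, -3.7]
gripper_width: 15.9
60.019118989779535 -111.52042813876838
tangential(cw) -5.757693833338831 radial 6.183056516363651 [ -8.4  17.3 102.2  -0.2  60.2  14. ]
```

View pics/w4.png

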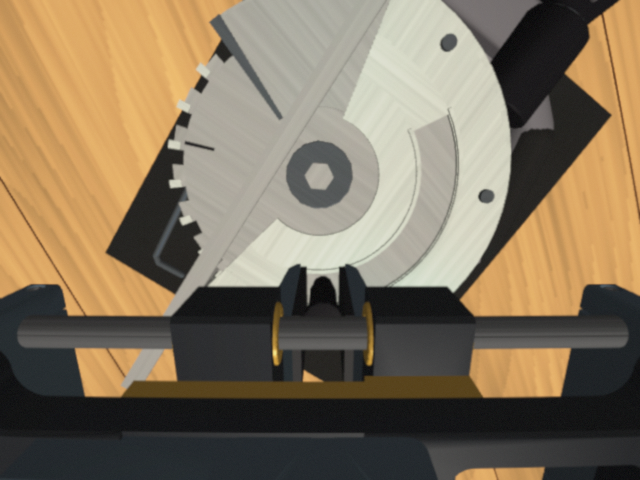

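The blade is now bare at (185,160) and the lever is still held. About 5° remain, so I'll creep to the stop while watching the force.

```bash
cat > st.py <<'E'
from h import *
from workcell import status
s=status.state()
p=s["ee_pos"][:2]-[545.4,-10.7];a=np.arctan2(p[1],p[0]);print(np.hypot(*p),np.degrees(a))
F=s["force"];print("tangential(cw)",F[0]*np.sin(a)-F[1]*np.cos(a),"radial",F[0]*np.cos(a)+F[1]*np.sin(a))
E
python3 -m jog '[[0,0.0001,-0.0018,0,0,0,0.03],[0,0.0001,-0.0018,0,0,0,0.03],[0,0,0,0,0,0,0],[0,0,0,0,0,0,0]]' 25; python3 st.py
python3 -m jog '[[0,0,-0.0012,0,0,0,0.02],[0,0,0,0,0,0,0],[0,0,0,0,0,0,0]]' 25; python3 st.py
python3 -m jog '[[0,0,-0.0012,0,0,0,0.02],[0,0,0,0,0,0,0],[0,0,0,0,0,0,0]]' 25; python3 st.py
```

```text
time_s: 9.32
ee_pos: [520.1, -65.1, 332.9]
ee_rot: [179.7, 0.2, 64.2]
force: [4.3, -8.3, -3.1]
gripper_width: 16.1
59.985692856338865 -114.9668018880943
tangential(cw) -7.3842626941804745 radial 5.745842319112198
time_s: 9.7
ee_pos: [519.0, -64.6, 332.9]
ee_rot: [179.7, 0.1, 63.1]
force: [2.9, -9.0, -2.3]
gripper_width: 15.6
59.99035466237501 -116.12268279159113
tangential(cw) -6.59109592469941 radial 6.809620804048493
time_s: 10.07
ee_pos: [517.9, -64.0, 332.9]
ee_rot: [179.7, 0.1, 61.9]
force: [3.4, -9.1, -3.0]
gripper_width: 15.7
60.00631029940495 -117.28650767615777
tangential(cw) -7.163139853530001 radial 6.509098978493477
```

```bash

python3 -m jog '[[0,0,-0.0012,0,0,0,0.01],[0,0,0,0,0,0,0],[0,0,0,0,0,0,0]]' 25; python3 st.py
python3 -m jog '[[0,0,-0.0012,0,0,0,0.01],[0,0,0,0,0,0,0],[0,0,0,0,0,0,0]]' 25; python3 st.py
```

```text
time_s: 10.45
ee_pos: [517.4, -63.8, 332.9]
ee_rot: [179.6, 0.1, 61.4]
force: [5.1, -10.5, -5.2]
gripper_width: 16.0
60.00228707426683 -117.84212494154454
tangential(cw) -9.447264212326118 radial 6.867069198254698
time_s: 10.82
ee_pos: [516.9, -63.5, 332.9]
ee_rot: [179.5, 0.1, 60.8]
force: [7.7, -11.5, -6.5]
gripper_width: 16.0
59.98169772722994 -118.35982529300507
tangential(cw) -12.218413598087563 radial 6.488772064983321
```

The force is rising and the motion has halved, so this looks like the stop. I'll press a little more to confirm.

```bash

python3 -m jog '[[0,0,-0.0015,0,0,0,0],[0,0,0,0,0,0,0],[0,0,0,0,0,0,0]]' 30; python3 st.py
python3 -m jog '[[0,0,-0.0015,0,0,0,0],[0,0,0,0,0,0,0],[0,0,0,0,0,0,0]]' 30; python3 st.py
python3 - <<'E'
from h import *
from workcell import vision
f=vision.grab_frame("wrist");cv2.imwrite("pics/w5.png",f["color"])
print([(round(x["p"],2),x["location"]) for x in vision.find_in("wrist","lever")])
f=vision.grab_frame("top");cv2.imwrite("pics/t5.png",cv2.resize(f["color"][165:335,245:410],None,fx=3.5,fy=3.5,interpolation=cv2.INTER_CUBIC))
E
```

```text
time_s: 11.2
ee_pos: [516.4, -63.2, 333.0]
ee_rot: [179.3, 0.1, 60.8]
force: [10.5, -14.0, -9.1]
gripper_width: 15.5
59.98634513710581 -118.93121958437656
tangential(cw) -15.984664082807672 radial 7.134196043757249
time_s: 11.58
ee_pos: [515.8, -62.9, 333.0]
ee_rot: [179.1, 0.1, 60.9]
force: [13.6, -15.8, -10.9]
gripper_width: 15.9
59.977314436557734 -119.5349464586081
tangential(cw) -19.626341692681113 radial 7.033385847341421
[(0.9, [515.1, -56.2, 162.6])]
```

View pics/w5.png

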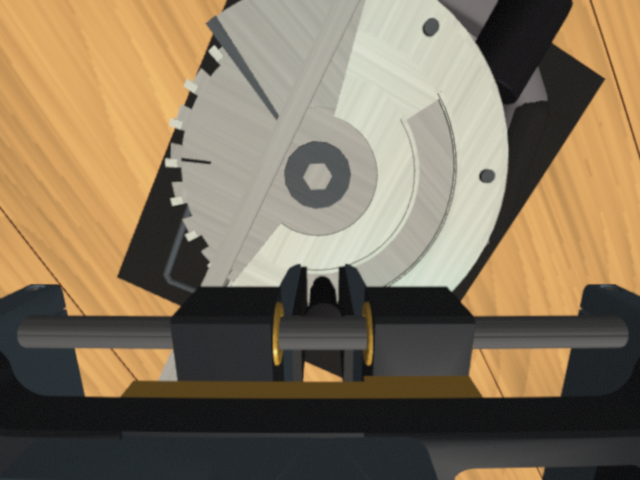

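View pics/t5.png

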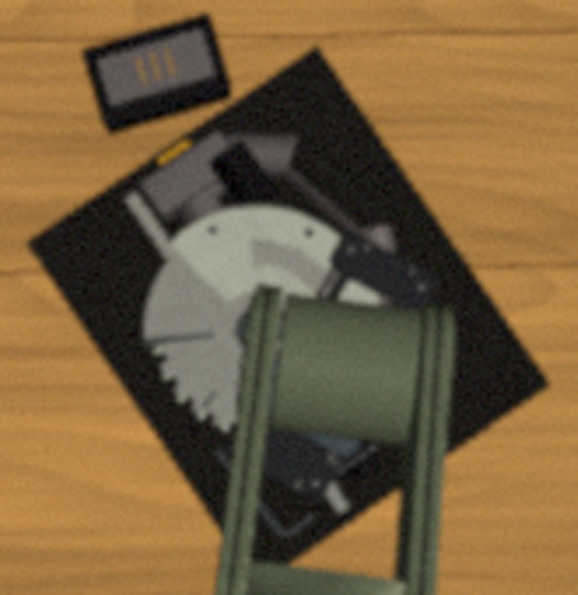

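The lever is firmly held at the stop end. The force knee came after about 110.6° of travel, and the push has risen to about 20 N with almost no further motion. I'll check that it's steady, then hand in.

```bash

python3 -m jog '[[0,0,0,0,0,0,0],[0,0,0,0,0,0,0],[0,0,0,0,0,0,0],[0,0,0,0,0,0,0]]' 30; python3 st.py
python3 -c "
from workcell import ticket
print(ticket.job_done())"
```

```text
time_s: 12.22
ee_pos: [515.8, -62.9, 333.0]
ee_rot: [179.1, 0.1, 60.8]
force: [12.7, -16.7, -10.7]
gripper_width: 15.5
59.98909508614795 -119.52205436371287
tangential(cw) -19.24990876035345 radial 8.282259514621696
the job is handed in; nothing more can be done
None
```

I gripped the finger lever, swung the lower guard round its axis to the stop in one continuous hold, and handed the job in at about 12 s with the arm still holding it there.

- **At the stop:** the force began to climb after about 110.6° of travel, against 110° expected. It reached about 19 N tangential, well above the spring's 8 N. The reading was steady over the last half second, with the gripper at 15.5 mm on the post under a 30 N grip.
- **Small disagreement:** the tool went about 2° past the point where the force began to climb and tilted about 0.9°. I take this to be the arm and grip flexing against the stop.
- **Surroundings:** the last pictures show the blade laid bare, with the battery and hex key where they were. The new blade and chisel were outside those pictures, but the arm passed well above everything on its one long move and did not go near them at working height. The fingers stayed over the upper guard, clear of the blade.

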